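# Draw down the dust-chamber cover of the shoe finisher

### The arm

A 6-joint arm with a two-finger parallel gripper is mounted at the origin on the work surface. World frame = base frame: x ahead of the robot, y to its left, z up, the work surface at z = 0. Lengths are in mm, angles in rad, forces in N, time in s.
With the tool pointing down it reaches from about 350 to 950 mm from the base axis. Payload 17.4 kg.
Tool frame: the origin (TCP) lies midway between the tips of the shut fingers; the grasp point (between the pads) lies 19 mm behind it; z points along the fingers, x is the direction in which the jaws open and shut, and the axes are right-handed (so a half turn about z gives the same grasp; the last joint's range is limited). The gripper opens to 93 mm and grips with 3 to 60 N. Pads are 15 mm wide; open, the fingers measure 128 mm over their backs; the gripper's body (75 mm by 188 mm) begins 65 mm behind the grasp point.
Start: joints at [1.188, 0.116, 1.442, -0, 1.584, -0.038], TCP at [228.164, 635.274, 218.646] pointing down, gripper open.
Joint ranges: [-2.83, 2.83], [-0.83, 2.19], [0.07, 2.5], [-1.14, 4.28], [0.01, 3], [-2.97, 2.97]. Speed limits (rad/s): [1.89, 1.89, 2.22, 3.14, 3.14, 3.14].

### API

Orientations are given as a rotation vector (axis times angle).
In Python, from station import * gives the robot as it stands.
- The arm moves only by the tool jog_arm, never from a script. Its argument "series" is one flat list of numbers, 4 for each row, row after row: the shift along the tool's x, y, z in cm, then the turn about the tool's z in degrees. A call has 1 to 20 rows; each row shifts and turns the commanded pose from where the row before left it, along the tool's axes as they then stand; what a row does not reach is not made up. A row lasts 1/8 s, in which the tool goes at most 62.5 mm and 10.7 degrees, less where a joint would pass 70% of its speed; a pose out of reach is approached as far as the arm can. A call is refused whole if a number of a shift passes 6.25 or a number of a turn 10.7, either way. A call with a gripper value outside its range is refused whole. "fingers" is the opening in per cent of the stroke, from 0 (shut) to 100 (fully open), set as the call begins (left out, the last holds). The fingers move at their own pace and stop on an object; "force" is the grip in N (left out, the last holds). Time passes only in rows, so rows that do not move let the fingers close. It gives the time, the measured TCP pose, the force and the opening at its end, in the units of the state.
- get_state(): the state, without advancing time (a new reading comes with each control period).
- get_image(name): name is "scene" or "top" or "wrist"; returns a dict with "pixels" (480x640x3 uint8, red, green, blue), "depth" (480x640 float32, mm along the optical axis (not along the pixel's ray), 0 where there is no reading), "mtx" (3x3 intrinsics, pixels), "R" (3x3) and "t" (3): a world point X has camera coordinates R X + t. Camera axes: x right, y down, z forward; pixel columns grow to the right and rows downward; lengths in mm; the calibration is good to about 2 mm. A picture is of the moment at which its call begins.
- close_job(): hands the job in, once; it reports no verdict.
The state is a dict: "time_s": time; "joint_pos": joint angles; "joint_velocities": joint speeds; "tau": joint torques, N m; "ee_pos": TCP position; "tool_rot": TCP orientation; "contact_force": force on the tool from outside, world axes, zero at the start; "moment": the same for the moment, N m; "gripper_width": opening from 0.0 (shut) to 1.0 (fully open).
Only numpy, scipy, OpenCV 4.12 (cv2) and the standard library are available. Lean on these libraries where they do the work, as an engineer would, in place of code of your own. Each camera call takes 0.05 s, during which the arm holds its last target.

### The job

Tighten the four thumbscrews of the clean-out cover on the finishing machine's sloping front so that the cover seats flat on its gasket. Do it in two passes, both in crisscross order (a screw, then the one at the opposite corner, then the other two): first take every screw down part of the way, about a sixth of a turn each, then turn every one until it stops, fully home. Leave the things lying about as they are.

Things in the scene. Friction and masses are not known exactly. Their poses are not given: they have to be found in the camera images.
- machine: Green bench finishing machine, fixed, at another place and yaw every time. Origin under it, z up; its front (-x) slopes up towards +x at 30 degrees. Flat top 165 mm high from 90 mm behind the origin; motor, drum and brush on it from 115 mm back, up to 330 mm high. Nothing is above the cover, square to the slope.
- flange: Flange on the machine's sloping front, round its dust opening. Origin: its centre, on the slope. z is square to the slope and leans 30 degrees from vertical; x runs straight up the slope, y level across it. Along z from here: flange face 6 mm, top of the cover when home 14 mm.
- cover: Steel clean-out cover, 124 mm (x, up the slope) by 140 mm (y), 5 mm thick, on a springy foam gasket (6 N per mm in all). Origin: centre of its underside, 9 mm along z from the flange origin when home; axes as the flange's. It can only sink and rock, and follows the screw heads; it starts about 3 mm high, a little out of level.
- screw1_head (a point): Thumbscrew 1, at -x, +y of the flange frame (low edge). Point: centre of its knurled round steel head, 28 mm across, 22 mm high (11 mm above and below); below it a 22 mm collar, 5 mm high, bears on the cover. Screws stand square to the slope. The point's z points out along the screw; x, y turn with it (a slot across the top shows the turn).
- screw2_head (a point): Thumbscrew 2, like screw 1, at +x, +y (high edge). The four stand 84 mm apart along x and 100 mm along y of the flange frame, numbered round the cover: 1-3 and 2-4 are opposite corners. Home: this point 30 mm along z from the flange origin.
- screw3_head (a point): Thumbscrew 3, like screw 1, at +x, -y (high edge), opposite screw 1. All have a right-hand quick thread, 10 mm per turn: clockwise seen from above tightens, and sinks the head 1.6 mm per radian. Turning takes about 0.1 N m; it stays where it is left.
- screw4_head (a point): Thumbscrew 4, like screw 1, at -x, -y (low edge), opposite screw 2. Each screw starts loose, 1.7 to 2.1 rad (97 to 120 degrees) short of home, each by its own amount; at home it stops hard: the torque jumps and a light grip (under some 50 N) then slips round the head.
- thread_cone: Bystander: brown cone of thread, 60 mm across its foot, 92 mm high, standing on the bench in front of the slope's lower edge. Origin under it.
- thread_cone_b: Bystander: pale cone of thread, 60 mm across, 92 mm high, on the bench. Origin under it.
- polish_tin: Bystander: flat dark tin, 70 mm across, 26 mm high, on the bench in front of the slope's lower edge. Origin under it.
- dye_jar: Bystander: small amber jar, 48 mm across, 60 mm high, on the bench. Origin under it.
- hammer: Bystander: hammer, 260 mm long, lying on the bench. Origin under it.
- wax_block: Bystander: block of wax, 60 x 35 x 22 mm, on the machine's flat top between the cover and the motor. Origin under it.
- heel_block: Bystander: black rubber heel, about 80 x 50 x 28 mm, on the bench. Origin under it.

How it is judged (in metres and radians):
On the way:
1. first pass done: all four screws taken down part of the way, none of them home yet (z of each of screw1_head, screw2_head, screw3_head, screw4_head in the frame of flange below 0.0323 m and not (z of screw1_head in the frame of flange below 0.0304 m) and not (z of screw2_head in the frame of flange below 0.0304 m) and not (z of screw3_head in the frame of flange below 0.0304 m) and not (z of screw4_head in the frame of flange below 0.0304 m)), for 0.1 s.
At the end, for the whole second after the job is handed in: All four screws home (each head within 0.4 mm, a quarter of a radian, of its stop), the cover flat on its gasket (within 0.5 degrees of the flange and 1 mm of its seated height), every bystander within 30 mm of where it stood (z of each of screw1_head, screw2_head, screw3_head, screw4_head in the frame of flange below 0.0304 m and angle between the z axis of cover and the z axis of flange, either way round below 0.008 rad and z of cover in the frame of flange below 0.01 m and distance of each of thread_cone, thread_cone_b, polish_tin, dye_jar, hammer, wax_block, heel_block from where it was at the start of the episode below 0.03 m); the robot touches nothing.
It fails at once if first pass not crisscross: two neighbouring screws taken down while the other two are still loose ((z of each of screw1_head, screw2_head in the frame of flange below 0.0323 m and not (z of screw3_head in the frame of flange below 0.0323 m) and not (z of screw4_head in the frame of flange below 0.0323 m)) or (z of each of screw2_head, screw3_head in the frame of flange below 0.0323 m and not (z of screw4_head in the frame of flange below 0.0323 m) and not (z of screw1_head in the frame of flange below 0.0323 m)) or (z of each of screw3_head, screw4_head in the frame of flange below 0.0323 m and not (z of screw1_head in the frame of flange below 0.0323 m) and not (z of screw2_head in the frame of flange below 0.0323 m)) or (z of each of screw4_head, screw1_head in the frame of flange below 0.0323 m and not (z of screw2_head in the frame of flange below 0.0323 m) and not (z of screw3_head in the frame of flange below 0.0323 m))).
It fails at once if second pass not crisscross: two neighbouring screws home while neither of the other two is ((z of each of screw1_head, screw2_head in the frame of flange below 0.0304 m and not (z of screw3_head in the frame of flange below 0.0304 m) and not (z of screw4_head in the frame of flange below 0.0304 m)) or (z of each of screw2_head, screw3_head in the frame of flange below 0.0304 m and not (z of screw4_head in the frame of flange below 0.0304 m) and not (z of screw1_head in the frame of flange below 0.0304 m)) or (z of each of screw3_head, screw4_head in the frame of flange below 0.0304 m and not (z of screw1_head in the frame of flange below 0.0304 m) and not (z of screw2_head in the frame of flange below 0.0304 m)) or (z of each of screw4_head, screw1_head in the frame of flange below 0.0304 m and not (z of screw2_head in the frame of flange below 0.0304 m) and not (z of screw3_head in the frame of flange below 0.0304 m))).
It fails at once if a screw run home while another is still loose, which cocks the cover (z of any of screw1_head, screw2_head, screw3_head, screw4_head in the frame of flange below 0.0304 m and (not (z of screw1_head in the frame of flange below 0.0323 m) or not (z of screw2_head in the frame of flange below 0.0323 m) or not (z of screw3_head in the frame of flange below 0.0323 m) or not (z of screw4_head in the frame of flange below 0.0323 m))).
It fails at once if a bystander pushed more than 30 mm or knocked over (distance of any of thread_cone, thread_cone_b, polish_tin, dye_jar, hammer, wax_block, heel_block from where it was at the start of the episode above 0.03 m or angle between any of thread_cone, thread_cone_b, polish_tin, dye_jar, hammer, wax_block, heel_block's own z axis and vertical above 0.6 rad).
It also fails if it takes over 72 s, if anything falls off the work surface, if the arm or the gripper's body presses on something with over 40 N, if the wrist force passes 120 N, or if a joint passes its speed limit or range.

## Working session

There is one attempt and no reset: what is moved stays moved. The work goes in short steps, Python scripts to look and compute and a tool call to move; the robot and the scene stay as the last step left them, time stands still between calls to the robot, and variables do not carry over. Pictures are saved under pics/ and viewed, and the job is handed in when it is done.

Besides the shell and the picture viewer there is one more tool, called after "Request:" in YAML: its name, and indented under it one key for each argument. jog_arm: Moves the arm, as the interface text tells. Its arguments: {"type":"object","properties":{"series":{"type":"array","items":{"type":"number"}},"fingers":{"type":"number"},"force":{"type":"number"}},"required":["series"]}

```bash
ls; mkdir -p pics; python3 - <<'E'
from station import *
import cv2
print(get_state())
for n in ["scene","top","wrist"]:
    im=get_image(n)
    cv2.imwrite(f"pics/{n}0.png",im["pixels"][:,:,::-1])
    print(n,im["mtx"],im["R"],im["t"])
E
```

```text
pics
{'time_s': 0.0, 'joint_pos': array([ 1.18821956e+00,  1.16468928e-01,  1.44226365e+00, -5.08169457e-06,
        1.58398514e+00, -3.78015272e-02]), 'joint_velocities': array([ 0.00177588,  0.00089875,  0.00113856, -0.00047856,  0.00146777,
       -0.00039065]), 'tau': array([-1.99221555e-03, -7.21270108e+01, -6.22592354e+01,  7.79093569e-02,
        2.39904912e-02, -9.22877553e-05]), 'ee_pos': array([228.07547773, 635.08616273, 217.91768288]), 'tool_rot': array([ 2.56906608e+00,  1.80710533e+00, -1.47823005e-03]), 'contact_force': array([-0.17513511,  0.42936395,  0.07439901]), 'moment': array([ 0.00522828, -0.03020765,  0.02352132]), 'gripper_width': 1.0001452470430785}
scene [[458.92487949   0.         317.17163967]
 [  0.         458.92487949 251.09513197]
 [  0.           0.           1.        ]] [[-0.58488641  0.81096631 -0.01554152]
 [ 0.70034053  0.49524927 -0.5140538 ]
 [-0.40918338 -0.31154743 -0.85761714]] [ 189.57144746 -461.62187033 1214.77695206]
top [[556.57987989   0.         315.82552173]
 [  0.         556.57987989 239.60635197]
 [  0.           0.           1.        ]] [[ 0.05671657 -0.99836255 -0.00744703]
 [-0.97642038 -0.05391078 -0.20903795]
 [ 0.20829419  0.01912735 -0.97787917]] [ 173.26170694  617.81255015 1142.99562689]
wrist [[382.90687818   0.         318.55033798]
 [  0.         382.90687818 243.36964707]
 [  0.           0.           1.        ]] [[ 0.33825249  0.94105233 -0.0024031 ]
 [ 0.90154203 -0.32331657  0.28755583]
 [ 0.26982812 -0.09943297 -0.95776086]] [-672.39429149  -33.36175214  392.54870236]
```

View pics/scene0.png

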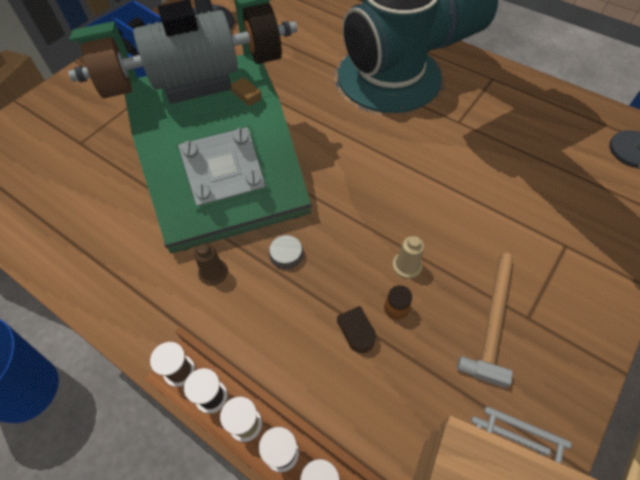

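View pics/top0.png

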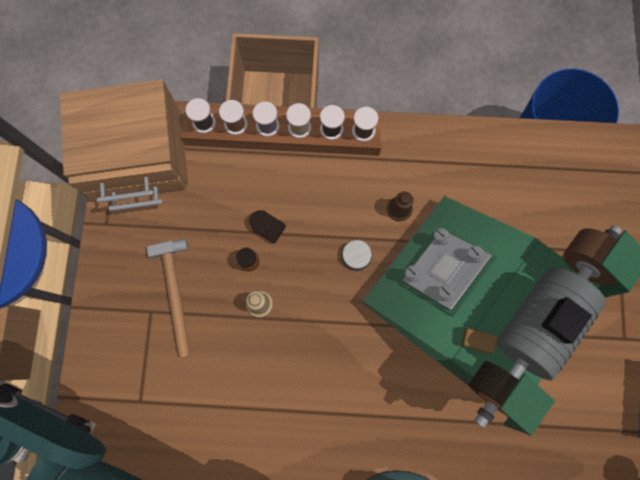

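View pics/wrist0.png

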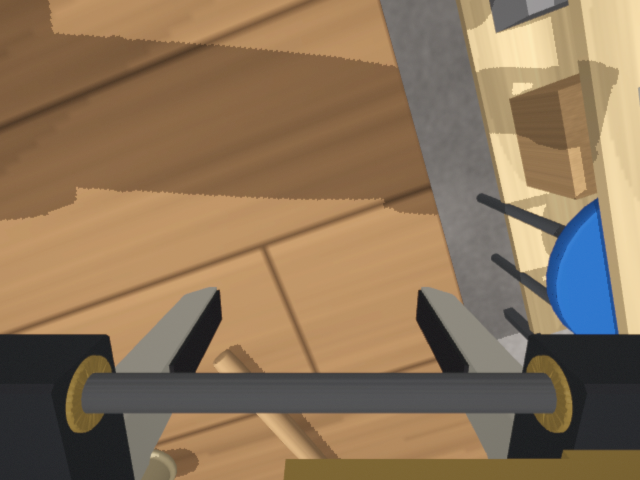

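The tool can't be tilted here, so I'd grip the heads with a vertical tool and the jaws along the level flange y, turning about ±30°. Next I'll measure the machine.

```bash
cat > h.py <<'E'
from station import *
import numpy as np, cv2
def cloud(im):
    d=im["depth"].astype(float);K=im["mtx"]
    v,u=np.mgrid[0:480,0:640]
    P=np.stack([(u-K[0,2])/K[0,0]*d,(v-K[1,2])/K[1,1]*d,d],-1)
    W=(P-im["t"])@im["R"]
    W[d<=0]=np.nan
    return W
def ray(im,u,v):
    c=-im["R"].T@im["t"]; d=im["R"].T@np.linalg.solve(im["mtx"],[u,v,1.]); return c,d/np.linalg.norm(d)
E
python3 - <<'E'
from h import *
for n,(x0,y0,x1,y1) in {"top":(350,180,640,440),"scene":(60,0,320,260)}.items():
    im=get_image(n); np.savez(n+"0.npz",**im)
    px=im["pixels"]; W=cloud(im)
    cv2.imwrite(f"pics/{n}_crop.png",cv2.resize(px[y0:y1,x0:x1,::-1],None,fx=2.7,fy=2.3,interpolation=cv2.INTER_CUBIC) if 0 else cv2.resize(px[y0:y1,x0:x1,::-1],((x1-x0)*2,(y1-y0)*2),interpolation=cv2.INTER_CUBIC))
    hsv=cv2.cvtColor(px,cv2.COLOR_RGB2HSV)
    g=(hsv[...,0]>55)&(hsv[...,0]<85)&(hsv[...,1]>100)
    m=np.zeros_like(g);m[y0:y1,x0:x1]=1
    g&=m
    Q=W[g&np.isfinite(W[...,2])]
    print(n,len(Q),np.percentile(Q,[1,50,99],axis=0).round(0))
    # ransac 30deg plane
    rng=np.random.default_rng(0);best=(0,)
    for _ in range(500):
        a=Q[rng.choice(len(Q),3,False)];nn=np.cross(a[1]-a[0],a[2]-a[0]);l=np.linalg.norm(nn)
        if l<500: continue
        nn/=l; nn*=np.sign(nn[2]) if nn[2] else 1
        if not .8<nn[2]<.93: continue
        k=(abs((Q-a[0])@nn)<2).sum()
        if k>best[0]: best=(k,nn,a[0])
    k,nn,p=best; I=Q[abs((Q-p)@nn)<2.5]; c=I.mean(0);_,_,vt=np.linalg.svd(I-c);nn=vt[2]*np.sign(vt[2][2])
    print(k,nn,np.degrees(np.arccos(nn[2])),c, "uphill yaw",np.degrees(np.arctan2(-nn[1],-nn[0])))
E
```

```text
top 5766 [[ 302. -351.   71.]
 [ 526. -168.  161.]
 [ 670.    2.  319.]]
1888 [0.28942818 0.39787668 0.87058915] 29.472824878754665 [ 527.30605985 -126.15635366  139.97252088] uphill yaw -126.03333671176921
scene 14212 [[ 311. -343.   54.]
 [ 528. -133.  148.]
 [ 700.   51.  319.]]
7593 [0.28741119 0.40858341 0.86628772] 29.96992767745339 [551.44436242 -90.17849254 117.68452777] uphill yaw -125.1238309047465
```

View pics/top_crop.png

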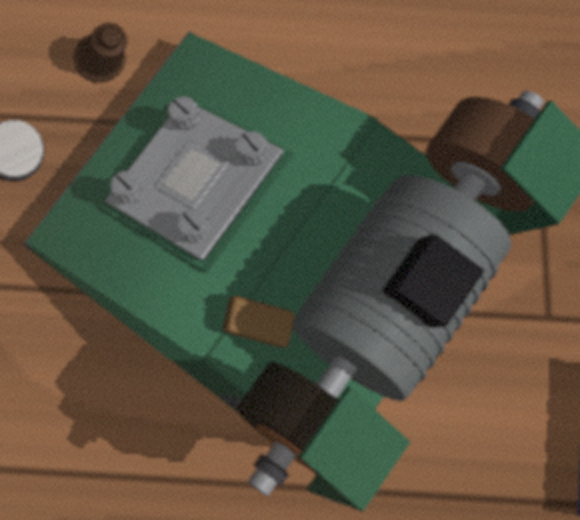

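View pics/scene_crop.png

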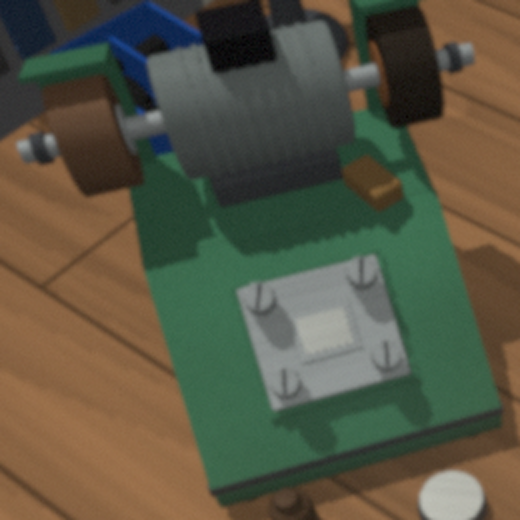

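Heads show clearly: in the scene crop (2x) at about (288,383), (388,357), (362,272), (260,300). I'll take the head tops from depth above the slope plane in both views.

```bash
python3 - <<'E'
from h import *
yaw=np.radians(-125.1);t=np.radians(30)
ux=np.array([np.cos(yaw)*np.cos(t),np.sin(yaw)*np.cos(t),np.sin(t)])
uy=np.array([-np.sin(yaw),np.cos(yaw),0]);uz=np.cross(ux,uy)
R=np.stack([ux,uy,uz])
for n in ["scene","top"]:
    im=dict(np.load(n+"0.npz")); W=cloud(im)
    L=(W-np.array([551.444,-90.178,117.685]))@R.T
    ok=np.isfinite(W[...,2])&(W[...,2]<200)&(abs(L[...,0])<160)&(abs(L[...,1])<160)
    px=im["pixels"].astype(int); 
    grey=(px.max(-1)-px.min(-1)<30)&ok
    h=L[...,2]
    cov=grey&(h>8)&(h<26)
    print(n,"cover h pct",np.percentile(h[cov],[5,25,50,75,95]).round(1),cov.sum())
    hs=(grey&(h>30)&(h<55)).astype(np.uint8)
    nl,lab,st,ce=cv2.connectedComponentsWithStats(hs)
    for i in range(1,nl):
        if st[i,4]<15: continue
        q=L[lab==i]; top=q[q[:,2]>np.percentile(q[:,2],90)-5]
        print(st[i],ce[i].round(1),"top h",np.percentile(q[:,2],[50,90]).round(1),"median L",np.median(top,0).round(1),"ctr",((top.min(0)+top.max(0))/2).round(1),len(top))
E
```

```text
scene cover h pct [14.  16.1 17.5 18.9 21.4] 3799
[233 128  16  17 196] [240.6 136.1] top h [43.8 45.8] median L [ 22.6 -64.   44.3] ctr [ 22.4 -63.2  44.5] 168
[182 141  16  17 203] [189.5 149.2] top h [43.2 45.3] median L [22.9 35.8 43.7] ctr [23.6 35.6 44.2] 175
[246 170  15  16 187] [253.1 177.6] top h [43.6 45.8] median L [-61.  -63.6  43.9] ctr [-60.9 -63.8  44.7] 166
[195 183  16  17 197] [202.4 191.1] top h [43.7 45.6] median L [-60.5  35.9  44. ] ctr [-60.2  35.3  44.3] 175
top cover h pct [11.8 14.1 15.7 17.4 20.3] 3087
[434 228  15  15 166] [440.6 235.1] top h [41.  43.6] median L [-60.1  33.3  41.6] ctr [-60.   33.4  42.1] 123
[467 246  16  16 185] [474.9 252.8] top h [40.8 43.3] median L [23.5 33.5 41.4] ctr [22.  33.8 41.7] 141
[405 265  15  16 173] [412.2 272.4] top h [41.7 44.4] median L [-60.1 -66.3  42.4] ctr [-60.7 -66.1  43.1] 133
[438 285  16  15 188] [445.4 291.8] top h [41.3 44.2] median L [ 23.4 -66.4  41.9] ctr [ 23.1 -66.4  42.5] 144
```

```bash
cat >> h.py <<'E'
from scipy.spatial.transform import Rotation as Ro
yaw=np.radians(-125.1);tt=np.radians(30)
ux=np.array([np.cos(yaw)*np.cos(tt),np.sin(yaw)*np.cos(tt),np.sin(tt)])
uy=np.array([-np.sin(yaw),np.cos(yaw),0]);uz=np.cross(ux,uy)
F0=np.array([551.444,-90.178,117.685])-18.7*ux-15.2*uy-0.8*uz   # flange origin
SG={1:(-42,50),2:(42,50),3:(42,-50),4:(-42,-50)}
def head(i,z=33.): return F0+SG[i][0]*ux+SG[i][1]*uy+z*uz
def plan(target,psi=None):
    """remaining tool-frame shift (cm) in the CURRENT orientation, and turn deg to bring tool x to yaw psi"""
    s=get_state(); M=Ro.from_rotvec(s["tool_rot"]).as_matrix(); d=M.T@(np.asarray(target)-s["ee_pos"])
    y=np.degrees(np.arctan2(M[1,0],M[0,0]))
    print("t",round(s["time_s"],2),"ee",s["ee_pos"].round(1),"yaw",round(y,2),"tilt",round(np.degrees(np.arccos(-M[2,2])),2),"shift cm",(d/10).round(2),"F",s["contact_force"].round(1),"M",s["moment"].round(2),"w",round(float(s["gripper_width"])*93,1),"j6",s["joint_pos"][5].round(2))
    if psi is not None: print(" turn",round(y-psi,1))
E
python3 - <<'E'
from h import *
print("F0",F0.round(1))
for i in SG: print(i,head(i).round(1),"r",np.hypot(*head(i)[:2]).round())
print(plan(F0+[0,0,150],-35.1))
s=get_state();M=Ro.from_rotvec(s["tool_rot"]).as_matrix()
im=get_image("wrist");c=-im["R"].T@im["t"];print("cam in tool",M.T@(c-s["ee_pos"]),"axis",M.T@im["R"][2])
# bystander wax height + motor closest
im=dict(np.load("top0.npz"));L=(cloud(im)-F0)@np.array([[np.cos(yaw),np.sin(yaw),0],[-np.sin(yaw),np.cos(yaw),0],[0,0,1]]).T+[0,0,F0[2]]
m=(L[...,2]>215)&(abs(L[...,1])<160)&(L[...,0]<300)
print("motor: uphill horiz min from flange centre",np.percentile(L[m][:,0],[1,5]))
E
```

```text
F0 [548.1 -68.5 107.6]
1 [619.4 -54.  115.2] r 622.0
2 [ 577.6 -113.5  157.2] r 589.0
3 [495.8 -56.  157.2] r 499.0
4 [537.6   3.5 115.2] r 538.0
t 0.25 ee [228.1 635.2 218.3] yaw 70.25 tilt 0.03 shift cm [-55.42  53.9   -3.91] F [1.1 0.9 0.7] M [-0.   -0.02 -0.04] w 92.8 j6 -0.04
 turn 105.3
None
cam in tool [  -1.64749013  -80.75768403 -165.94213777] axis [-0.00140694  0.28762589  0.95774181]
motor: uphill horiz min from flange centre [128.82960307 132.82018101]
```

```bash
cat >> h.py <<'E'
def rows(target,psi,n):
    s=get_state(); M=Ro.from_rotvec(s["tool_rot"]).as_matrix(); y=np.degrees(np.arctan2(M[1,0],M[0,0]))
    p=s["ee_pos"].copy(); dy=(y-psi)/n; out=[]
    for k in range(n):
        st=(np.asarray(target)-p)/(n-k); a=np.radians(y)
        T=np.array([[np.cos(a),np.sin(a),0],[np.sin(a),-np.cos(a),0],[0,0,-1]])
        v=np.round(T@st/10,2); tr=round(dy,1); out+= [float(q) for q in v]+[tr]
        p=p+T.T@v*10; y-=tr
    print(out, "end",p.round(1),round(y,1))
E
python3 -c "
from h import *
rows([528,-96,265],-35.1,15)"
```

```text
[-3.91, 3.53, -0.31, np.float64(7.0), -3.45, 3.98, -0.31, np.float64(7.0), -2.94, 4.37, -0.31, np.float64(7.0), -2.39, 4.7, -0.31, np.float64(7.0), -1.8, 4.95, -0.31, np.float64(7.0), -1.18, 5.13, -0.31, np.float64(7.0), -0.55, 5.24, -0.31, np.float64(7.0), 0.1, 5.27, -0.31, np.float64(7.0), 0.74, 5.22, -0.31, np.float64(7.0), 1.37, 5.09, -0.31, np.float64(7.0), 1.98, 4.88, -0.31, np.float64(7.0), 2.56, 4.61, -0.31, np.float64(7.0), 3.1, 4.26, -0.31, np.float64(7.0), 3.59, 3.85, -0.31, np.float64(7.0), 4.04, 3.38, -0.32, np.float64(7.0)] end [528. -96. 265.] -34.8
```

Request:
jog_arm:
  series: [-3.9,3.5,-0.3,7,-3.45,4,-0.3,7,-2.95,4.35,-0.3,7,-2.4,4.7,-0.3,7,-1.8,4.95,-0.3,7,-1.2,5.1,-0.3,7,-0.55,5.25,-0.3,7,0.1,5.25,-0.3,7,0.75,5.2,-0.3,7,1.35,5.1,-0.3,7,2,4.9,-0.3,7,2.55,4.6,-0.3,7,3.1,4.25,-0.3,7,3.6,3.85,-0.3,7,4.05,3.4,-0.3,7,0,0,0,0]

```text
time_s: 2.3
ee_pos: [527.9, -98.4, 263.1]
tool_rot: [2.995, -0.946, -0.001]
contact_force: [-0.6, 0.7, 0.9]
gripper_width: 1.002
```

```bash
python3 -c "
from h import *
plan([528,-96,265],-35.1)
im=get_image('wrist');np.savez('wrist1.npz',**im)
cv2.imwrite('pics/wrist1.png',im['pixels'][:,:,::-1])
W=cloud(im)
for i in SG:
    P=head(i,44.);c=im['R']@P+im['t'];print(i,(im['mtx']@(c/c[2]))[:2].round(1))
"
```

```text
t 2.3 ee [527.9 -98.4 263.1] yaw -35.04 tilt 0.06 shift cm [-0.14 -0.2  -0.19] F [-0.6  0.7  0.9] M [-0.05  0.11 -0.06] w 93.2 j6 0.38
 turn 0.1
1 [384.5 105.6]
2 [389.2 212.7]
3 [246.1 212.6]
4 [251.  105.4]
```

View pics/wrist1.png

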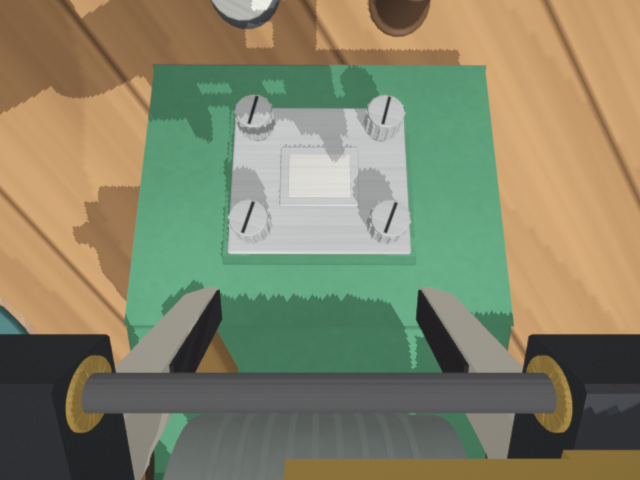

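Wrist view: heads 4 (254,111), 1 (386,111), 3 (248,217), 2 (391,217), with slots visible; predictions were about (+2, +5) px off. Refining from the wrist depth.

```bash
python3 - <<'E'
from h import *
im=dict(np.load('wrist1.npz')); W=cloud(im); R=np.stack([ux,uy,uz]); L=(W-F0)@R.T
px=im["pixels"].astype(int)
s=np.isfinite(L[...,2])&(px[...,1]>px[...,0]+30)&(abs(L[...,0])<100)&(abs(L[...,1])<100)&(abs(L[...,2])<8)
Q=W[s];c=Q.mean(0);n=np.linalg.svd(Q-c,full_matrices=False)[2][2];n*=np.sign(n[2]);print("slope n",n,"tilt",np.degrees(np.arccos(n[2])),"yaw",np.degrees(np.arctan2(-n[1],-n[0])),"height",np.median(L[s][:,2]))
hs=(np.isfinite(L[...,2])&(L[...,2]>39)&(L[...,2]<50)&(abs(L[...,0])<80)&(abs(L[...,1])<80)).astype(np.uint8)
nl,lab,st,ce=cv2.connectedComponentsWithStats(hs)
for i in range(1,nl):
    if st[i,4]<100: continue
    q=L[lab==i]; (u,v),r=cv2.minEnclosingCircle(np.argwhere(lab==i)[:,::-1].astype(np.float32))
    print(st[i],ce[i].round(1),"top",np.median(q[:,2]).round(1),"ctr",((np.percentile(q,1,axis=0)+np.percentile(q,99,axis=0))/2).round(1),"mean",q.mean(0).round(1))
E
```

```text
slope n [0.28965924 0.41325858 0.86331621] tilt 30.309009332453265 yaw -125.02719973974457 height -1.449871335962428
[ 234   95   40   36 1038] [253.5 112. ] top 42.2 ctr [-38.3 -48.4  41.6] mean [-37.8 -48.3  42.1]
[ 366   95   40   36 1020] [385.5 112.3] top 42.2 ctr [-38.1  51.   41.5] mean [-37.6  50.9  42.1]
[ 228  199   42   40 1230] [248.5 218.2] top 42.2 ctr [ 45.2 -48.9  41.6] mean [ 45.5 -48.5  42.1]
[ 369  199   42   41 1224] [389.8 218.8] top 42.1 ctr [45.4 50.7 41.5] mean [45.8 50.6 42. ]
```

```bash
cat >> h.py <<'E'
F0=F0+1.5*ux+1.0*uy-0.7*uz
dh=-np.array([np.cos(yaw),np.sin(yaw),0]) # downhill horiz
def tgt(i,z=33.,up=0.,off=-2.): return head(i,z)+2*dh+np.array([0,0,off+up])
E
python3 - <<'E'
from h import *
for i in SG: print(i,tgt(i).round(1))
rows(tgt(1,up=45),-5.1,5)
E
```

```text
1 [620.4 -54.3 113.4]
2 [ 578.6 -113.8  155.4]
3 [496.8 -56.3 155.4]
4 [538.6   3.2 113.4]
[1.04, -1.76, 2.1, np.float64(-6.0), 1.22, -1.64, 2.1, np.float64(-6.0), 1.38, -1.51, 2.1, np.float64(-6.0), 1.53, -1.36, 2.09, np.float64(-6.0), 1.66, -1.19, 2.1, np.float64(-6.0)] end [620.4 -54.3 158.3] -4.9
```

Request:
jog_arm:
  series: [1.05,-1.75,1.5,-6,1.2,-1.65,2.1,-6,1.4,-1.5,2.1,-6,1.55,-1.35,2.1,-6,1.65,-1.2,2.1,-6,0,0,0.6,0,0,0,0,0]
  fingers: 46
  force: 20

```text
time_s: 3.22
ee_pos: [619.8, -52.6, 158.9]
tool_rot: [3.139, -0.132, -0.0]
contact_force: [0.2, 0.1, -0.8]
gripper_width: 0.461
```

```bash
python3 -c "
from h import *
plan(tgt(1),-5.1)
im=get_image('wrist');np.savez('wrist2.npz',**im)
cv2.imwrite('pics/wrist2.png',im['pixels'][:,:,::-1])
"
```

```text
t 3.23 ee [619.8 -52.6 158.9] yaw -4.81 tilt 0.01 shift cm [0.08 0.16 4.56] F [ 0.2  0.1 -0.8] M [-0.07  0.08 -0.01] w 42.8 j6 -0.04
 turn 0.3
```

View pics/wrist2.png

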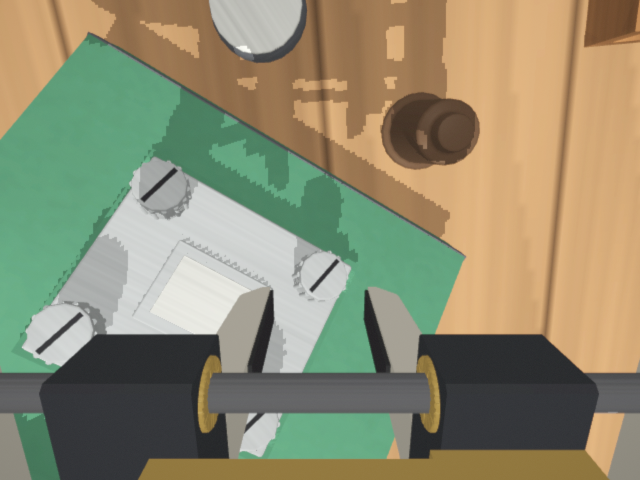

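Head 1 at (322,276) sits centred between the fingertips (mid 319), with the cone at (440,130) clear. Descending and closing.

Request:
jog_arm:
  series: [0.1,0.15,2.5,0,0,0,2.05,0,0,0,0,0,0,0,0,0]

```text
time_s: 3.78
ee_pos: [621.4, -54.7, 114.1]
tool_rot: [3.139, -0.131, 0.001]
contact_force: [-0.2, -0.7, -0.0]
gripper_width: 0.459
```

```bash
python3 -c "
from h import *
plan(tgt(1),-5.1)"
```

```text
t 3.77 ee [621.4 -54.7 114.1] yaw -4.77 tilt 0.05 shift cm [-0.1  -0.04  0.07] F [-0.2 -0.7 -0. ] M [-0.04  0.05  0.04] w 42.7 j6 -0.05
 turn 0.3
```

Request:
jog_arm:
  series: [0,0,0,0,0,0,0,0,0,0,0,0,0,0,0,0]
  fingers: 15
  force: 20

```text
time_s: 4.28
ee_pos: [620.7, -54.6, 113.8]
tool_rot: [-3.139, 0.13, 0.002]
contact_force: [-6.9, 1.2, 5.7]
gripper_width: 0.313
```

```bash
python3 -c "
from h import *
plan(tgt(1),-5.1)"
```

```text
t 4.28 ee [620.7 -54.6 113.8] yaw -4.76 tilt 0.07 shift cm [-0.03 -0.03  0.04] F [-6.9  1.2  5.7] M [ 0.07  1.57 -0.08] w 29.1 j6 -0.05
 turn 0.3
```

Gripped (29.1 mm). Turning 60° clockwise with a small centring shift.

Request:
jog_arm:
  series: [-0.05,0,0,6,0,0,0,6,0,0,0,6,0,0,0,6,0,0,0,6]

```text
time_s: 4.9
ee_pos: [621.0, -54.4, 114.0]
tool_rot: [-2.996, 0.943, -0.001]
contact_force: [-0.5, 0.9, 2.7]
gripper_width: 0.293
```

```bash
python3 -c "
from h import *
plan(tgt(1),-65.1)
im=get_image('wrist');np.savez('wrist3.npz',**im)
cv2.imwrite('pics/wrist3.png',im['pixels'][:,:,::-1])"
```

```text
t 4.9 ee [621.  -54.4 114. ] yaw -34.93 tilt 0.05 shift cm [-0.05  0.02  0.06] F [-0.5  0.9  2.7] M [-0.17 -0.13  0.25] w 27.2 j6 0.48
 turn 30.2
```

View pics/wrist3.png

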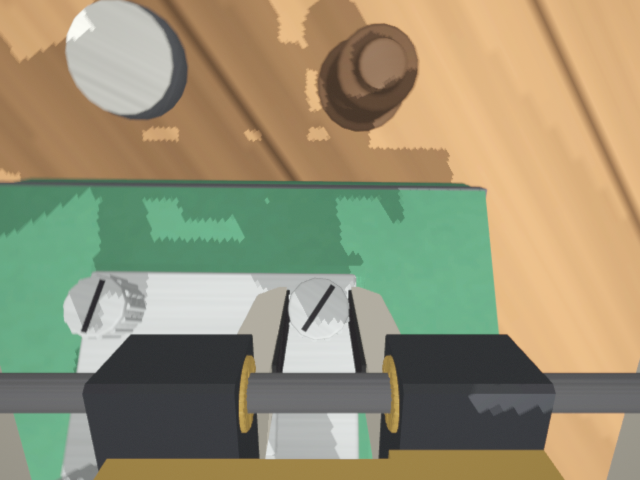

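Slot of head 1 at (318,308), now ~35° from vertical versus ~23° on untouched head 4: it turns clockwise. I'll measure the slots properly on the head-top plane.

```bash
cat >> h.py <<'E'
def slot(im,u,v,r=16,z=44.,verbose=0):
    px=im["pixels"].astype(int).sum(-1)/3
    vv,uu=np.mgrid[int(v-r):int(v+r)+1,int(u-r):int(u+r)+1]
    m=((uu-u)**2+(vv-v)**2<r*r)&(px[vv,uu]<70)
    n_,lab,st,ce=cv2.connectedComponentsWithStats(m.astype(np.uint8))
    if n_<2: return None
    k=1+np.argmax(st[1:,4]); sel=lab==k
    P=[]
    for a,b in zip(uu[sel],vv[sel]):
        c,d=ray(im,a,b); s=((F0-c)@uz+z)/(d@uz); q=c+s*d-F0; P.append([q@ux,q@uy])
    P=np.array(P); c=P.mean(0); e=np.linalg.svd(P-c)[2][0]
    ang=np.degrees(np.arctan2(e[1],e[0]))%180
    return ang.round(1),c.round(1),int(sel.sum()),(2*np.sqrt(3)*(P-c).std(0)).round(1)
E
python3 - <<'E'
from h import *
im=dict(np.load('wrist1.npz'))
for i,(u,v) in {1:(386,111),2:(391,217),3:(248,217),4:(254,111)}.items(): print("w1",i,slot(im,u,v))
im=dict(np.load('wrist2.npz'))
for i,(u,v) in {1:(324,276),4:(160,186),3:(60,334)}.items(): print("w2",i,slot(im,u,v))
im=dict(np.load('wrist3.npz'))
for i,(u,v) in {1:(319,308),4:(93,306)}.items(): print("w3",i,slot(im,u,v,22))
E
```

```text
w1 1 (np.float64(164.6), array([-40.6,  50. ]), 36, array([22.1,  6.2]))
w1 2 (np.float64(158.4), array([43.6, 49.7]), 51, array([21.3,  8.5]))
w1 3 (np.float64(163.6), array([ 43.4, -50.1]), 53, array([21.8,  6.5]))
w1 4 (np.float64(167.1), array([-41.6, -49.6]), 55, array([21.1,  5. ]))
w2 1 (np.float64(165.2), array([-40. ,  49.9]), 85, array([17.7,  4.9]))
w2 4 (np.float64(167.3), array([-40.6, -49.8]), 124, array([16. ,  4.1]))
w2 3 (np.float64(163.9), array([ 43.2, -50. ]), 113, array([12.3,  3.9]))
w3 1 (np.float64(146.4), array([-40.9,  50.3]), 174, array([15.6, 10.5]))
w3 4 (np.float64(166.9), array([-41.4, -49.7]), 188, array([18.1,  4.6]))
```

Request:
jog_arm:
  series: [0,0,0,6,0,0,0,6,0,0,0,6,0,0,0,6,0,0,0,6]

```text
time_s: 5.58
ee_pos: [621.8, -54.5, 114.5]
tool_rot: [-2.651, 1.683, -0.004]
contact_force: [4.2, 0.3, 4.8]
gripper_width: 0.307
```

```bash
cat >> h.py <<'E'
def locate(im,i,z=44.):
    c=im["R"]@head(i,z)+im["t"]; return (im["mtx"]@(c/c[2]))[:2], 12*im["mtx"][0,0]/c[2]
def look(name,cam="wrist",ids=(1,2,3,4),z=44.):
    im=get_image(cam); np.savez(name+".npz",**im); cv2.imwrite(f"pics/{name}.png",im["pixels"][:,:,::-1])
    for i in ids:
        (u,v),r=locate(im,i,z)
        if 10<u<630 and 10<v<470: print(i,"px",round(u),round(v),"slot",slot(im,u,v,r,z))
E
python3 -c "
from h import *
plan(tgt(1),-65.1)
look('wrist4')"
```

```text
t 5.58 ee [621.8 -54.5 114.5] yaw -64.82 tilt 0.19 shift cm [-0.08  0.12  0.11] F [4.2 0.3 4.8] M [-0.34 -0.95  0.33] w 28.6 j6 1.0
 turn 0.3
1 px 311 307 slot (np.float64(126.0), array([-40.5,  50.6]), 208, array([13.5, 18.5]))
4 px 132 401 slot (np.float64(61.7), array([-42.1, -50.1]), 1943, array([20.7, 23.4]))
```

View pics/wrist4.png

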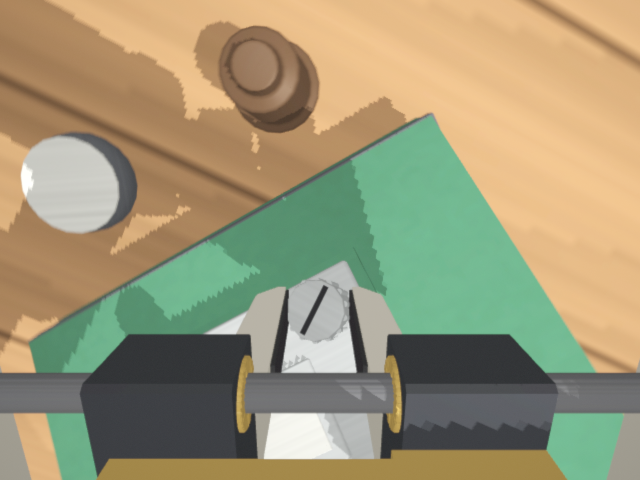

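Head 1 has turned 39° for 60° of tool (gain ≈0.65). I'll add a bit more with a slight lift, then release.

Request:
jog_arm:
  series: [0,0,-0.1,6,0,0,-0.05,6,0,0,0,5,0,0,0,0]

```text
time_s: 6.12
ee_pos: [622.0, -54.6, 115.9]
tool_rot: [-2.376, 2.052, -0.005]
contact_force: [7.8, 1.1, 4.6]
gripper_width: 0.305
```

```bash
python3 -c "
from h import *
plan(tgt(1),-65.1)
look('wrist5',ids=(1,))"
```

```text
t 6.12 ee [622.  -54.6 115.9] yaw -81.64 tilt 0.21 shift cm [-0.05  0.16  0.25] F [7.8 1.1 4.6] M [ 0.08 -1.38 -0.08] w 28.4 j6 1.3
 turn -16.5
1 px 309 308 slot (np.float64(110.9), array([-40.3,  50.9]), 199, array([ 8.3, 21.3]))
```

Head 1 turned 54°, as wanted. Release, lift, then on to screw 3.

```bash
python3 - <<'E'
from h import *
import h
s=get_state()
g=h.get_state
def fake(): 
    q=dict(s); q["ee_pos"]=s["ee_pos"]+[0,0,82]; return q
h.get_state=fake
rows(tgt(3,up=42),-5.1,9)
E
```

```text
[-0.18, 1.38, 0.01, np.float64(-8.5), -0.39, 1.34, 0.01, np.float64(-8.5), -0.58, 1.26, 0.0, np.float64(-8.5), -0.76, 1.17, 0.01, np.float64(-8.5), -0.92, 1.04, 0.0, np.float64(-8.5), -1.07, 0.89, 0.01, np.float64(-8.5), -1.19, 0.72, 0.0, np.float64(-8.5), -1.28, 0.54, 0.01, np.float64(-8.5), -1.35, 0.35, 0.0, np.float64(-8.5)] end [496.8 -56.4 197.4] -5.1
```

Request:
jog_arm:
  series: [0,0,-0.1,0,0,0,-0.1,0,0,0,-2.0,0,0,0,-6.0,0,-0.2,1.4,0,-8.5,-0.4,1.35,0,-8.5,-0.6,1.25,0,-8.5,-0.75,1.15,0,-8.5,-0.9,1.05,0,-8.5,-1.05,0.9,0,-8.5,-1.2,0.7,0,-8.5,-1.3,0.55,0,-8.5,-1.35,0.35,0,-8.5,0,0,0,0]
  fingers: 46

```text
time_s: 7.92
ee_pos: [495.1, -55.8, 198.2]
tool_rot: [3.138, -0.145, 0.003]
contact_force: [-0.5, -0.6, 0.6]
gripper_width: 0.462
```

```bash
python3 -c "
from h import *
plan(tgt(3),-5.1)
look('wrist6')"
```

```text
t 7.92 ee [495.1 -55.8 198.2] yaw -5.29 tilt 0.1 shift cm [0.16 0.03 4.28] F [-0.5 -0.6  0.6] M [-0.03  0.04  0.01] w 42.9 j6 -0.07
 turn -0.2
1 px 516 229 slot (np.float64(111.0), array([-39.2,  48.7]), 54, array([ 8. , 20.6]))
2 px 474 351 slot (np.float64(119.9), array([42.4, 50.3]), 1245, array([20.4, 23.1]))
3 px 327 272 slot (np.float64(163.6), array([ 43.2, -50.1]), 107, array([21.6,  6.5]))
4 px 385 150 slot (np.float64(167.3), array([-40.5, -49.8]), 96, array([22.5,  5.4]))
```

View pics/wrist6.png

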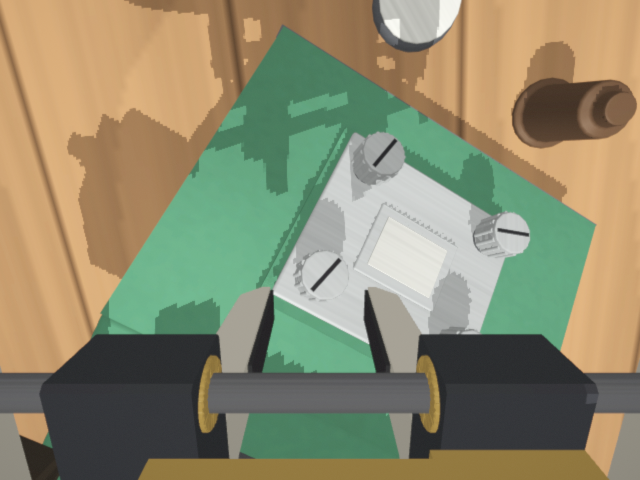

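Head 3 at (325,275) between the fingers; head 1's slot at (513,232) is visibly turned. Descend, grip, turn.

Request:
jog_arm:
  series: [0.15,0,2.2,0,0,0,2.0,0,0,0,0,0]

```text
time_s: 8.35
ee_pos: [496.3, -55.8, 153.1]
tool_rot: [-3.138, 0.146, 0.004]
contact_force: [0.5, -0.5, 0.1]
gripper_width: 0.463
```

Request:
jog_arm:
  series: [0,0,0,0,0,0,0,0,0,0,0,0]
  fingers: 15

```text
time_s: 8.72
ee_pos: [496.9, -55.9, 155.3]
tool_rot: [3.138, -0.144, 0.001]
contact_force: [-3.1, 0.3, 4.1]
gripper_width: 0.315
```

```bash
python3 -c "
from h import *
plan(tgt(3),-5.1)"
```

```text
t 8.72 ee [496.9 -55.9 155.3] yaw -5.27 tilt 0.03 shift cm [-0.01  0.04 -0.  ] F [-3.1  0.3  4.1] M [ 0.02  0.7  -0.08] w 29.3 j6 -0.07
 turn -0.2
```

Request:
jog_arm:
  series: [0,0,0,6.4,0,0,0,6.4,0,0,0,6.4,0,0,0,6.4,0,0,0,6.4,0,0,0,6.4,0,0,0,6.4,0,0,0,6.4,0,0,0,6.4,0,0,-0.1,6.4,0,0,-0.05,6.4,0,0,0,6.4,0,0,0,0]

```text
time_s: 10.35
ee_pos: [498.8, -56.3, 158.0]
tool_rot: [-2.366, 2.062, -0.009]
contact_force: [11.5, -1.5, 5.3]
gripper_width: 0.303
```

```bash
python3 -c "
from h import *
plan(tgt(3),-81)
look('wrist7',ids=(3,))"
```

```text
t 10.35 ee [498.8 -56.3 158. ] yaw -82.16 tilt 0.36 shift cm [-0.03  0.2   0.26] F [11.5 -1.5  5.3] M [-0.67 -2.01  0.14] w 28.2 j6 1.27
 turn -1.2
3 px 309 309 slot (np.float64(107.6), array([ 43.5, -49.1]), 233, array([ 7.3, 22. ]))
```

Head 3 turned 56°. Next screw 2.

```bash
cat >> h.py <<'E'
def nxt(i,psi,n,lift,up=42):
    import h
    s=get_state(); q=dict(s); q["ee_pos"]=s["ee_pos"]+[0,0,lift]; g=h.get_state
    globals()["get_state"]=lambda: q
    rows(tgt(i,up=up),psi,n); globals()["get_state"]=g
E
python3 -c "
from h import *
nxt(2,-5.1,9,42)"
```

```text
[0.76, -0.79, 0.03, np.float64(-8.6), 0.86, -0.67, 0.03, np.float64(-8.6), 0.96, -0.53, 0.03, np.float64(-8.6), 1.02, -0.38, 0.03, np.float64(-8.6), 1.07, -0.23, 0.03, np.float64(-8.6), 1.09, -0.06, 0.03, np.float64(-8.6), 1.09, 0.1, 0.03, np.float64(-8.6), 1.06, 0.26, 0.03, np.float64(-8.6), 1.01, 0.42, 0.02, np.float64(-8.6)] end [ 578.6 -113.8  197.4] -4.7
```

Request:
jog_arm:
  series: [0,0,-0.1,0,0,0,-0.1,0,0,0,-2.0,0,0,0,-2.0,0,0.75,-0.8,0,-8.6,0.85,-0.65,0,-8.6,0.95,-0.55,0,-8.6,1,-0.4,0,-8.6,1.05,-0.25,0,-8.6,1.1,-0.05,0,-8.6,1.1,0.1,0,-8.6,1.05,0.25,0,-8.6,1,0.4,0.3,-8.6,0,0,0,0]
  fingers: 46

```text
time_s: 12.15
ee_pos: [577.1, -112.6, 196.1]
tool_rot: [3.139, -0.129, 0.001]
contact_force: [-1.3, -0.1, 0.6]
gripper_width: 0.46
```

```bash
python3 -c "
from h import *
plan(tgt(2),-5.1)
look('wrist8')"
```

```text
t 12.15 ee [ 577.1 -112.6  196.1] yaw -4.72 tilt 0.02 shift cm [0.16 0.11 4.07] F [-1.3 -0.1  0.6] M [-0.02  0.08  0.01] w 42.8 j6 -0.15
 turn 0.4
1 px 387 152 slot (np.float64(110.9), array([-39.3,  49.6]), 107, array([ 8.5, 21.8]))
2 px 327 275 slot (np.float64(158.4), array([43.4, 49.8]), 111, array([20.8,  8.3]))
3 px 157 182 slot (np.float64(107.4), array([ 43.5, -49.6]), 175, array([ 7. , 21.6]))
4 px 239 60 slot (np.float64(167.1), array([-40.4, -49.6]), 149, array([22.6,  5.6]))
```

View pics/wrist8.png

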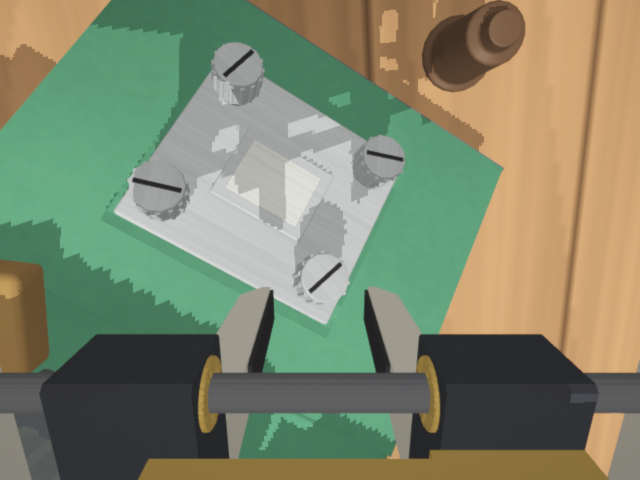

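Heads 1 (383,158) and 3 (160,187) are turned; 2 (324,278) and 4 (238,66) are not yet. The wax block at the left edge is out of the way. Continuing with screw 2.

Request:
jog_arm:
  series: [0.15,0.1,2.1,0,0,0,2.0,0,0,0,0,0]

```text
time_s: 12.58
ee_pos: [577.0, -113.1, 151.5]
tool_rot: [-3.138, 0.129, 0.006]
contact_force: [0.3, -0.3, 0.2]
gripper_width: 0.458
```

Request:
jog_arm:
  series: [0,0,0,0,0,0,0,0,0,0,0,0]
  fingers: 15

```text
time_s: 12.95
ee_pos: [578.3, -113.4, 154.7]
tool_rot: [3.139, -0.128, 0.001]
contact_force: [0.2, 1.0, 1.3]
gripper_width: 0.314
```

```bash
python3 -c "
from h import *
plan(tgt(2),-5.1)"
```

```text
t 12.95 ee [ 578.3 -113.4  154.7] yaw -4.66 tilt 0.05 shift cm [ 0.03  0.04 -0.07] F [0.2 1.  1.3] M [ 0.01  0.03 -0.06] w 29.2 j6 -0.16
 turn 0.4
```

Request:
jog_arm:
  series: [0,0,0,6.4,0,0,0,6.4,0,0,0,6.4,0,0,0,6.4,0,0,0,6.4,0,0,0,6.4,0,0,0,6.4,0,0,-0.05,6.4,0,0,-0.05,6.4,0,0,-0.1,6.4,0,0,-0.05,6.4,0,0,0,6.4,0,0,0,0]

```text
time_s: 14.58
ee_pos: [580.0, -113.9, 158.4]
tool_rot: [-2.377, 2.05, -0.008]
contact_force: [11.9, -2.1, 2.5]
gripper_width: 0.302
```

```bash
python3 -c "
from h import *
plan(tgt(2),-81)
look('wrist9',ids=(2,))
nxt(4,-5.1,10,42,up=84)"
```

```text
t 14.57 ee [ 580.  -113.9  158.4] yaw -81.55 tilt 0.34 shift cm [-0.03  0.14  0.31] F [11.9 -2.1  2.5] M [-0.76 -2.08  0.04] w 28.1 j6 1.19
 turn -0.6
2 px 309 308 slot (np.float64(97.3), array([43.7, 51.1]), 214, array([ 3.5, 22.9]))
[-1.22, 0.24, 0.03, np.float64(-7.6), -1.24, 0.07, 0.03, np.float64(-7.6), -1.24, -0.09, 0.03, np.float64(-7.6), -1.22, -0.26, 0.03, np.float64(-7.6), -1.17, -0.41, 0.03, np.float64(-7.6), -1.11, -0.57, 0.03, np.float64(-7.6), -1.02, -0.71, 0.03, np.float64(-7.6), -0.92, -0.83, 0.03, np.float64(-7.6), -0.8, -0.95, 0.03, np.float64(-7.6), -0.66, -1.04, 0.03, np.float64(-7.6)] end [538.6   3.2 197.4] -5.5
```

Head 2 turned 61°. Now screw 4.

Request:
jog_arm:
  series: [0,0,-0.1,0,0,0,-0.1,0,0,0,-2.0,0,0,0,-2.0,0,-1.2,0.25,0,-7.6,-1.25,0.05,0,-7.6,-1.25,-0.1,0,-7.6,-1.2,-0.25,0,-7.6,-1.2,-0.4,0,-7.6,-1.1,-0.55,0,-7.6,-1,-0.7,0,-7.6,-0.9,-0.85,1.4,-7.6,-0.8,-0.95,1.4,-7.6,-0.65,-1.05,1.4,-7.6,0,0,0,0]
  fingers: 46

```text
time_s: 16.5
ee_pos: [536.8, 3.8, 157.2]
tool_rot: [3.138, -0.149, -0.0]
contact_force: [0.0, -0.8, -0.2]
gripper_width: 0.456
```

```bash
python3 -c "
from h import *
plan(tgt(4),-5.1)
look('wrist10')"
```

```text
t 16.5 ee [536.8   3.8 157.2] yaw -5.44 tilt 0.01 shift cm [0.18 0.05 4.39] F [ 0.  -0.8 -0.2] M [-0.07 -0.01  0.05] w 42.4 j6 0.05
 turn -0.3
1 px 474 350 slot (np.float64(119.0), array([-41.4,  50.3]), 1209, array([20. , 23.1]))
3 px 255 421 slot (np.float64(106.9), array([ 41.6, -46.5]), 93, array([ 4.5, 14. ]))
4 px 327 272 slot (np.float64(167.2), array([-40.7, -49.8]), 96, array([21.9,  5.2]))
```

View pics/wrist10.png

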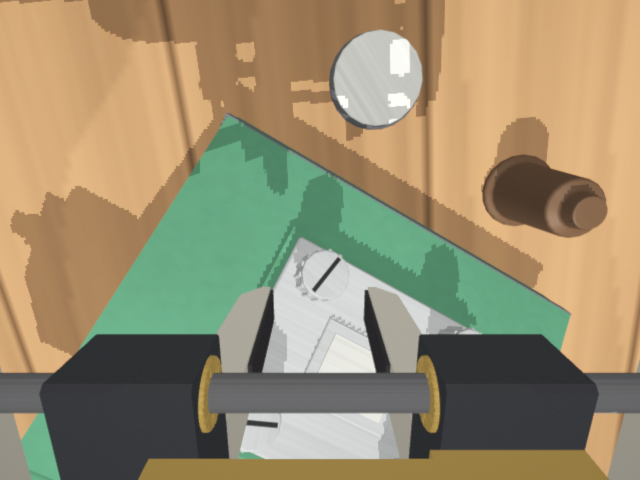

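Head 4 at (325,275), same relative spot as before.

Request:
jog_arm:
  series: [0.15,0.05,2.2,0,0,0,2.1,0,0,0,0,0]

```text
time_s: 16.92
ee_pos: [537.9, 2.5, 112.5]
tool_rot: [3.138, -0.152, -0.004]
contact_force: [-1.0, -0.5, -0.1]
gripper_width: 0.461
```

Request:
jog_arm:
  series: [0,0,0,0,0,0,0,0,0,0,0,0]
  fingers: 15

```text
time_s: 17.3
ee_pos: [538.8, 2.7, 114.5]
tool_rot: [3.138, -0.15, 0.002]
contact_force: [-0.0, -0.1, 3.0]
gripper_width: 0.31
```

Request:
jog_arm:
  series: [0,0,0,6.4,0,0,0,6.4,0,0,0,6.4,0,0,0,6.4,0,0,0,6.4,0,0,0,6.4,0,0,0,6.4,0,0,-0.05,6.4,0,0,-0.05,6.4,0,0,-0.1,6.4,0,0,-0.05,6.4,0,0,0,6.4,0,0,0,0]

```text
time_s: 18.92
ee_pos: [539.4, 3.0, 117.0]
tool_rot: [-2.363, 2.067, -0.003]
contact_force: [5.9, 2.7, 1.0]
gripper_width: 0.301
```

```bash
python3 -c "
from h import *
plan(tgt(4),-81)
look('wrist11',ids=(4,))
"
```

```text
t 18.93 ee [539.4   3.  117. ] yaw -82.35 tilt 0.16 shift cm [-0.03  0.08  0.36] F [5.9 2.7 1. ] M [ 0.13 -0.97  0.07] w 28.0 j6 1.4
 turn -1.3
4 px 309 306 slot (np.float64(112.8), array([-40.5, -49.2]), 211, array([ 9.2, 21.4]))
```

All four are down 54–61°, so 36–66° remain whatever the start was: the first pass is within its band. Second pass in the order 4, 2, 1, 3; re-gripping 4.

```bash
python3 -c "
from h import *
nxt(4,-0.1,9,20,up=22)"
```

```text
[-0.0, 0.01, 0.02, np.float64(-9.1), -0.01, 0.01, 0.02, np.float64(-9.1), -0.01, 0.01, 0.02, np.float64(-9.1), -0.01, 0.01, 0.02, np.float64(-9.1), -0.01, 0.0, 0.02, np.float64(-9.1), -0.01, 0.0, 0.02, np.float64(-9.1), -0.01, 0.0, 0.01, np.float64(-9.1), -0.0, 0.01, 0.02, np.float64(-9.1), -0.01, 0.0, 0.01, np.float64(-9.1)] end [538.6   3.2 135.4] -0.4
```

Request:
jog_arm:
  series: [0,0,-0.1,0,0,0,-0.1,0,0,0,-1.8,0,0,0,0,-9.1,0,0,0,-9.1,0,0,0,-9.1,0,0,0,-9.1,0,0,0,-9.1,0,0,0,-9.1,-0.05,0,0,-9.1,-0.05,0.05,0,-9.1,0,0,0,-9.1,0,0,0,0]
  fingers: 43
  force: 30

```text
time_s: 20.6
ee_pos: [537.6, 2.6, 137.3]
tool_rot: [3.142, -0.011, 0.001]
contact_force: [-0.0, 0.0, 0.1]
gripper_width: 0.43
```

```bash
python3 -c "
from h import *
plan(tgt(4,31.5,off=-0.5),-0.1)"
```

```text
t 20.6 ee [537.6   2.6 137.3] yaw -0.4 tilt 0.05 shift cm [0.05 0.01 2.37] F [-0.   0.   0.1] M [-0.08  0.06  0.  ] w 40.0 j6 -0.04
 turn -0.3
```

Request:
jog_arm:
  series: [0.1,0,1.2,0,0,0,1.15,0,0,0,0,0]

```text
time_s: 20.98
ee_pos: [537.8, 2.7, 111.1]
tool_rot: [-3.142, 0.011, 0.004]
contact_force: [-0.2, -0.7, 0.1]
gripper_width: 0.429
```

Request:
jog_arm:
  series: [0,0,0,0,0,0,0,0,0,0,0,0]
  fingers: 15

```text
time_s: 21.35
ee_pos: [538.3, 2.7, 112.7]
tool_rot: [3.142, -0.01, -0.0]
contact_force: [-2.0, 0.5, -0.5]
gripper_width: 0.312
```

Request:
jog_arm:
  series: [0,0,0,6.6,0,0,0,6.6,0,0,0,6.6,0,0,0,6.6,0,0,0,6.6,0,0,0,6.6,0,0,0,6.6,0,0,0,6.6,0,0,0,6.6,0,0,0,6.6,0,0,-0.05,6.6,0,0,-0.05,6.6,0,0,0,0]

```text
time_s: 22.98
ee_pos: [540.1, 2.7, 115.6]
tool_rot: [-2.41, 2.01, -0.006]
contact_force: [6.5, 1.8, 8.9]
gripper_width: 0.292
```

```bash
python3 -c "
from h import *
plan(tgt(4,31.5),-85)
look('wrist12',ids=(4,),z=42)
"
```

```text
t 22.98 ee [540.1   2.7 115.6] yaw -79.65 tilt 0.29 shift cm [-0.03  0.19  0.35] F [6.5 1.8 8.9] M [-0.12 -1.02  0.01] w 27.1 j6 1.35
 turn 5.4
4 px 310 308 slot (np.float64(52.9), array([-43.6, -52.6]), 308, array([18.1, 23.1]))
```

```bash
python3 -c "
from h import *
im=dict(np.load('wrist12.npz'));cv2.imwrite('pics/w12c.png',cv2.resize(im['pixels'][250:370,220:400,::-1],None,fx=4,fy=4))
for z in (41,42,44):
  for r in (18,22): print(z,r,slot(im,315,310,r,z))
"
```

```text
41 18 (np.float64(59.4), array([-40.4, -48.9]), 151, array([ 8.8, 14.7]))
41 22 (np.float64(59.6), array([-40.4, -48.8]), 187, array([10.8, 18.3]))
42 18 (np.float64(59.4), array([-40.2, -48.6]), 151, array([ 8.8, 14.6]))
42 22 (np.float64(59.6), array([-40.2, -48.5]), 187, array([10.8, 18.2]))
44 18 (np.float64(59.4), array([-39.8, -47.9]), 151, array([ 8.7, 14.5]))
44 22 (np.float64(59.6), array([-39.8, -47.8]), 187, array([10.6, 17.9]))
```

View pics/w12c.png

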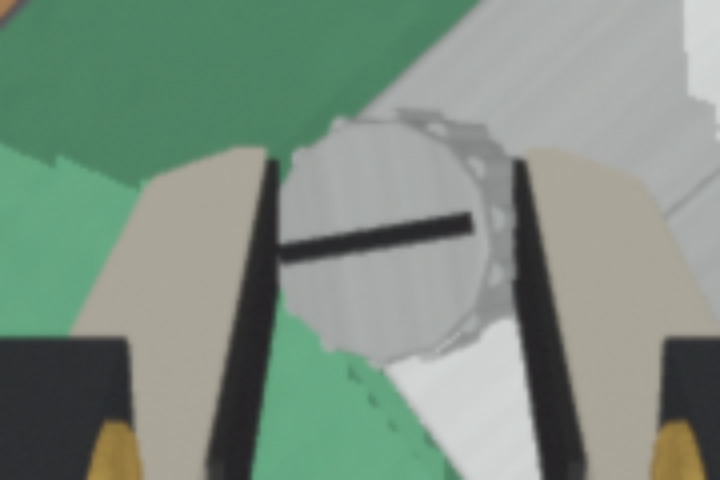

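Slot 4 now reads 59.5° (108° in total). I'll turn further to see whether it stalls.

Request:
jog_arm:
  series: [0,0,-0.05,6,0,0,-0.05,6,0,0,0,0]

```text
time_s: 23.4
ee_pos: [539.0, 2.3, 116.0]
tool_rot: [-2.188, 2.253, -0.003]
contact_force: [-1.6, -2.9, 7.8]
gripper_width: 0.291
```

```bash
cat >> h.py <<'E'
def gs(name,i):
    im=get_image("wrist"); np.savez(name+".npz",**im); cv2.imwrite(f'pics/{name}.png',cv2.resize(im['pixels'][250:370,220:400,::-1],None,fx=4,fy=4))
    print("slot",slot(im,314,309,20,42))
E
python3 -c "
from h import *
plan(tgt(4,31.5),-85)
gs('w13',4)
"
```

```text
t 23.4 ee [539.    2.3 116. ] yaw -91.66 tilt 0.13 shift cm [-0.03  0.09  0.39] F [-1.6 -2.9  7.8] M [-0.55  0.52 -0.04] w 27.0 j6 1.56
 turn -6.7
slot (np.float64(61.9), array([-40.1, -48.6]), 177, array([ 9.6, 17.8]))
```

No further turn over 12° of tool: either at its stop or slipping. I'll release, go to screw 2, and check head 4's height from there.

```bash
python3 -c "
from h import *
nxt(2,-0.1,10,84,up=42)"
```

```text
[1.15, -0.43, 0.03, np.float64(-9.1), 1.2, -0.24, 0.03, np.float64(-9.1), 1.23, -0.05, 0.03, np.float64(-9.1), 1.22, 0.15, 0.03, np.float64(-9.1), 1.18, 0.34, 0.02, np.float64(-9.1), 1.11, 0.52, 0.03, np.float64(-9.1), 1.01, 0.69, 0.02, np.float64(-9.1), 0.89, 0.84, 0.03, np.float64(-9.1), 0.75, 0.97, 0.02, np.float64(-9.1), 0.59, 1.08, 0.03, np.float64(-9.1)] end [ 578.6 -113.8  197.3] -0.6
```

Request:
jog_arm:
  series: [0,0,-0.1,0,0,0,-0.1,0,0,0,-3,0,0,0,-5.2,0,1.15,-0.45,0,-9.1,1.2,-0.25,0,-9.1,1.25,-0.05,0,-9.1,1.2,0.15,0,-9.1,1.2,0.35,0,-9.1,1.1,0.5,0,-9.1,1.05,0.7,0,-9.1,0.9,0.85,0,-9.1,0.8,1,0,-9.1,0.65,1.1,0,-9.1,0,0,0,0]
  fingers: 43

```text
time_s: 25.32
ee_pos: [579.7, -115.1, 198.3]
tool_rot: [-3.141, 0.018, 0.001]
contact_force: [-0.5, 0.5, -0.0]
gripper_width: 0.433
```

```bash
cat >> h.py <<'E'
def heights(im):
    W=cloud(im); L=(W-F0)@np.stack([ux,uy,uz]).T; px=im["pixels"].astype(int)
    s=np.isfinite(L[...,2])&(px[...,1]>px[...,0]+30)&(abs(L[...,0])<110)&(abs(L[...,1])<110)&(abs(L[...,2])<8)
    A=np.c_[L[s][:,:2],np.ones(s.sum())]; k=np.linalg.lstsq(A,L[s][:,2],rcond=None)[0]
    H=L[...,2]-(L[...,0]*k[0]+L[...,1]*k[1]+k[2])
    out={}
    for i,(a,b) in SG.items():
        m=np.isfinite(H)&(np.hypot(L[...,0]-a-.5,L[...,1]-b)<11)&(H>36)&(H<50)
        if m.sum()>80: out[i]=(float(np.median(H[m]).round(2)),int(m.sum()))
    print("tilt deg",np.degrees(k[:2]).round(2),"off",k[2].round(2),"heights",out)
    # cover plane
    grey=np.isfinite(H)&(abs(L[...,0])<58)&(abs(L[...,1])<64)&(H>8)&(H<22)&(px.max(-1)-px.min(-1)<30)
    for i in SG: grey&=np.hypot(L[...,0]-SG[i][0],L[...,1]-SG[i][1])>22
    grey&=(np.maximum(abs(L[...,0])/30,abs(L[...,1])/34)>1)
    P=np.c_[L[...,:2][grey],np.ones(grey.sum())]; c=np.linalg.lstsq(P,H[grey],rcond=None)[0]
    print("cover top h",c[2].round(2),"tilt deg",np.degrees(c[:2]).round(2),grey.sum())
E
python3 -c "
from h import *
plan(tgt(2,31.5,off=-.5),-0.1)
look('wrist14',z=42.5)
for f in ('wrist1','wrist8','wrist14'): heights(dict(np.load(f+'.npz')))
"
```

```text
t 25.32 ee [ 579.7 -115.1  198.3] yaw -0.65 tilt 0.03 shift cm [-0.15 -0.06  4.28] F [-0.5  0.5 -0. ] M [-0.06  0.11  0.03] w 40.3 j6 -0.23
 turn -0.5
1 px 388 154 slot (np.float64(110.8), array([-40.2,  49.9]), 101, array([ 8.4, 21.7]))
2 px 322 270 slot (np.float64(97.1), array([43.5, 49.7]), 106, array([ 3.2, 22.7]))
3 px 160 166 slot (np.float64(107.5), array([ 42.9, -49.4]), 166, array([ 6.8, 20.9]))
4 px 249 52 slot (np.float64(62.1), array([-40.1, -49.8]), 124, array([10.5, 19.6]))
tilt deg [0.23 0.01] off -0.39 heights {1: (43.6, 600), 2: (43.18, 736), 3: (43.32, 731), 4: (43.69, 602)}
cover top h 16.5 tilt deg [-0.24 -0.06] 8765
tilt deg [0.21 0.1 ] off -0.39 heights {1: (42.08, 883), 2: (43.12, 1211), 3: (41.94, 1491), 4: (43.75, 1087)}
cover top h 15.38 tilt deg [-0.14 -0.05] 14559
tilt deg [0.19 0.09] off -0.37 heights {1: (41.93, 860), 2: (41.47, 1171), 3: (41.82, 1497), 4: (40.9, 1053)}
cover top h 14.68 tilt deg [0.17 0.16] 14269
```

View pics/wrist14.png

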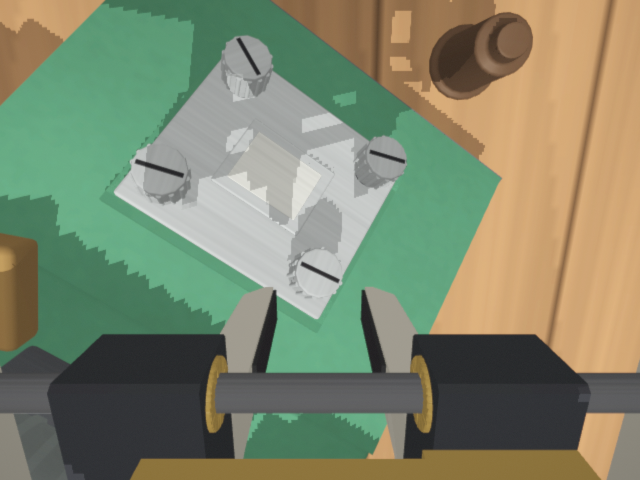

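Heights from depth work well: head 4 went from 43.7 to 40.9 (home ≈41) with its slot at 62°, so it is at its stop. Heads 1, 2, 3 read 41.9, 41.5, 41.8, which is partway. Now screw 2 home.

Request:
jog_arm:
  series: [-0.1,-0.05,2.2,0,0,0,2.05,0,0,0,0,0]

```text
time_s: 25.75
ee_pos: [577.6, -113.6, 153.3]
tool_rot: [-3.141, 0.016, 0.006]
contact_force: [-0.4, -1.2, 1.1]
gripper_width: 0.429
```

Request:
jog_arm:
  series: [0,0,0,0,0,0,0,0,0,0,0,0]
  fingers: 15

```text
time_s: 26.12
ee_pos: [578.5, -114.1, 156.5]
tool_rot: [-3.141, 0.016, 0.001]
contact_force: [-4.5, 0.9, 0.5]
gripper_width: 0.305
```

Request:
jog_arm:
  series: [0,0,0,6.6,0,0,0,6.6,0,0,0,6.6,0,0,0,6.6,0,0,0,6.6,0,0,0,6.6,0,0,0,6.6,0,0,0,6.6,0,0,0,6.6,0,0,0,0]

```text
time_s: 27.38
ee_pos: [580.0, -113.9, 157.7]
tool_rot: [-2.719, 1.57, -0.006]
contact_force: [4.6, 4.3, 4.2]
gripper_width: 0.294
```

```bash
python3 -c "
from h import *
plan(tgt(2,31.5),-85)
gs('w15',2)
"
```

```text
t 27.38 ee [ 580.  -113.9  157.7] yaw -60.02 tilt 0.24 shift cm [-0.04  0.19  0.36] F [4.6 4.3 4.2] M [ 0.24 -0.89  0.52] w 27.4 j6 0.81
 turn 25.0
slot (np.float64(59.4), array([43.2, 50.1]), 163, array([ 9.5, 15.9]))
```

Request:
jog_arm:
  series: [0,0,0,6.5,0,0,0,6.5,0,0,-0.05,6.5,0,0,0,0]

```text
time_s: 27.92
ee_pos: [579.4, -114.5, 158.2]
tool_rot: [-2.415, 2.009, -0.004]
contact_force: [-1.8, -1.1, 7.5]
gripper_width: 0.29
```

```bash
python3 -c "
from h import *
plan(tgt(2,31.5),-85)
gs('w16',2)
nxt(1,-0.1,9,44,up=84)
"
```

```text
t 27.93 ee [ 579.4 -114.5  158.2] yaw -79.51 tilt 0.16 shift cm [-0.03  0.12  0.41] F [-1.8 -1.1  7.5] M [-0.45  0.35  0.19] w 27.0 j6 1.15
 turn 5.5
slot (np.float64(59.6), array([43.8, 50.9]), 169, array([ 9.9, 16.7]))
[-0.57, -0.57, 0.05, np.float64(-8.8), -0.48, -0.65, 0.05, np.float64(-8.8), -0.37, -0.72, 0.05, np.float64(-8.8), -0.26, -0.77, 0.05, np.float64(-8.8), -0.14, -0.8, 0.06, np.float64(-8.8), -0.02, -0.81, 0.05, np.float64(-8.8), 0.11, -0.8, 0.06, np.float64(-8.8), 0.23, -0.78, 0.05, np.float64(-8.8), 0.34, -0.73, 0.06, np.float64(-8.8)] end [620.4 -54.3 197.4] -0.2
```

Screw 2 stalled at 59.5° over 20° of tool: home. On to screw 1.

Request:
jog_arm:
  series: [0,0,-0.1,0,0,0,-0.1,0,0,0,-2,0,0,0,-2.2,0,-0.55,-0.55,0,-8.8,-0.5,-0.65,0,-8.8,-0.35,-0.7,0,-8.8,-0.25,-0.75,0,-8.8,-0.15,-0.8,0,-8.8,0,-0.8,0,-8.8,0.1,-0.8,0.5,-8.8,0.2,-0.8,2,-8.8,0.35,-0.75,1.5,-8.8,0,0,0,0]
  fingers: 43

```text
time_s: 29.72
ee_pos: [619.3, -53.8, 161.1]
tool_rot: [-3.141, 0.007, 0.001]
contact_force: [0.4, -0.5, -0.3]
gripper_width: 0.43
```

```bash
python3 -c "
from h import *
plan(tgt(1,31.5,off=-.5),-0.1)
look('wrist17',z=42,ids=(1,4))
heights(dict(np.load('wrist17.npz')))
"
```

```text
t 29.73 ee [619.3 -53.8 161.1] yaw -0.27 tilt 0.03 shift cm [0.08 0.11 4.75] F [ 0.4 -0.5 -0.3] M [-0.06  0.02 -0.  ] w 40.0 j6 -0.12
 turn -0.2
1 px 325 270 slot (np.float64(110.9), array([-40.6,  50.3]), 91, array([ 8.2, 21.2]))
4 px 169 168 slot (np.float64(62.0), array([-40.7, -49.7]), 165, array([10.7, 19.8]))
tilt deg [0.3  0.05] off -0.07 heights {1: (41.92, 1122), 2: (40.19, 138), 3: (41.57, 2037), 4: (40.77, 1391)}
cover top h 14.02 tilt deg [-0.26 -0.07] 11610
```

View pics/wrist17.png

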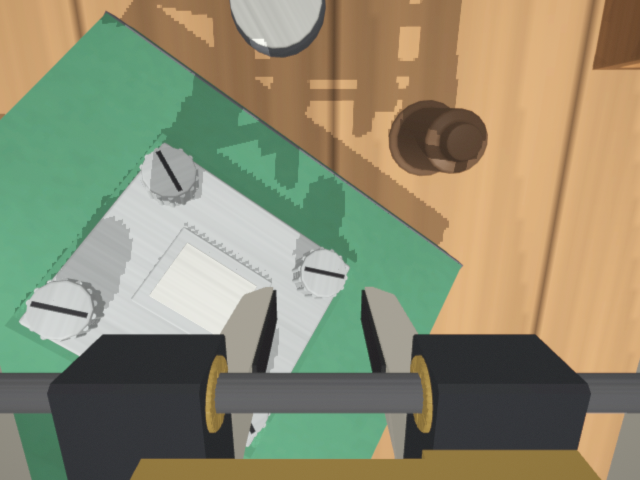

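Head 1 is at (323,272), its slot near 111°; bystanders undisturbed. Taking it home.

Request:
jog_arm:
  series: [0.1,0.1,2.5,0,0,0,2.2,0,0,0,0,0]

```text
time_s: 30.15
ee_pos: [619.5, -55.2, 112.4]
tool_rot: [-3.141, 0.01, 0.004]
contact_force: [-0.1, -0.5, -0.3]
gripper_width: 0.432
```

Request:
jog_arm:
  series: [0,0,0,0,0,0,0,0,0,0,0,0]
  fingers: 15

```text
time_s: 30.52
ee_pos: [620.4, -55.2, 114.6]
tool_rot: [3.141, -0.007, 0.001]
contact_force: [-3.6, -0.2, 4.7]
gripper_width: 0.304
```

Request:
jog_arm:
  series: [0,0,0,6.6,0,0,0,6.6,0,0,0,6.6,0,0,0,6.6,0,0,0,6.6,0,0,0,6.6,0,0,0,6.6,0,0,0,6.6,0,0,0,6.6,0,0,0,6.6,0,0,-0.05,6.6,0,0,0,0]

```text
time_s: 32.02
ee_pos: [622.4, -54.6, 116.5]
tool_rot: [-2.523, 1.865, -0.008]
contact_force: [9.8, 5.0, 7.9]
gripper_width: 0.29
```

```bash
python3 -c "
from h import *
plan(tgt(1,31.5),-85)
gs('w18',1)
"
```

```text
t 32.02 ee [622.4 -54.6 116.5] yaw -72.92 tilt 0.38 shift cm [-0.04  0.24  0.45] F [9.8 5.  7.9] M [ 0.4  -1.83  0.23] w 27.0 j6 1.14
 turn 12.1
slot (np.float64(60.8), array([-40.5,  50.7]), 147, array([ 9.3, 16.5]))
```

Request:
jog_arm:
  series: [0,0,0,6.5,0,0,-0.05,6.5,0,0,0,4,0,0,0,0]

```text
time_s: 32.58
ee_pos: [620.5, -55.7, 116.7]
tool_rot: [2.223, -2.22, 0.003]
contact_force: [-9.1, -3.2, 15.1]
gripper_width: 0.279
```

```bash
python3 -c "
from h import *
plan(tgt(1,31.5),-85)
gs('w19',1)
nxt(3,-0.1,10,84,up=42)
"
```

```text
t 32.58 ee [620.5 -55.7 116.7] yaw -89.91 tilt 0.12 shift cm [-0.08  0.05  0.47] F [-9.1 -3.2 15.1] M [-0.85  1.67  0.3 ] w 25.9 j6 1.44
 turn -4.9
slot (np.float64(59.6), array([-39.9,  51.6]), 153, array([10.1, 17. ]))
[0.0, 1.24, 0.03, np.float64(-9.0), -0.19, 1.22, 0.03, np.float64(-9.0), -0.38, 1.18, 0.03, np.float64(-9.0), -0.56, 1.1, 0.04, np.float64(-9.0), -0.72, 1.0, 0.03, np.float64(-9.0), -0.87, 0.88, 0.04, np.float64(-9.0), -1.0, 0.73, 0.03, np.float64(-9.0), -1.1, 0.57, 0.04, np.float64(-9.0), -1.17, 0.38, 0.03, np.float64(-9.0), -1.23, 0.2, 0.04, np.float64(-9.0)] end [496.7 -56.3 197.3] 0.1
```

Screw 1 stalled at 60°: home. Now screw 3.

Request:
jog_arm:
  series: [0,0,-0.1,0,0,0,-0.1,0,0,0,-2.5,0,0,0,-5.5,0,0,1.25,0,-9,-0.2,1.2,0,-9,-0.4,1.2,0,-9,-0.55,1.1,0,-9,-0.7,1,0,-9,-0.85,0.9,0,-9,-1,0.75,0,-9,-1.1,0.55,0,-9,-1.15,0.4,0,-9,-1.2,0.2,0,-9,0,0,0,0]
  fingers: 43

```text
time_s: 34.5
ee_pos: [496.6, -56.3, 196.8]
tool_rot: [3.142, 0.002, 0.001]
contact_force: [0.5, -0.1, 0.3]
gripper_width: 0.433
```

```bash
python3 -c "
from h import *
plan(tgt(3,31.5,off=-.5),-0.1)
look('wrist20',z=42)
heights(dict(np.load('wrist20.npz')))
"
```

```text
t 34.5 ee [496.6 -56.3 196.8] yaw 0.09 tilt 0.04 shift cm [-0.03  0.06  4.13] F [ 0.5 -0.1  0.3] M [-0.1   0.03  0.02] w 40.3 j6 -0.17
 turn 0.2
1 px 511 247 slot (np.float64(59.4), array([-39.7,  49. ]), 54, array([11.5, 19.3]))
2 px 460 364 slot (np.float64(121.1), array([41.9, 50.1]), 1280, array([21.3, 23.3]))
3 px 324 273 slot (np.float64(107.6), array([ 43.2, -50.1]), 98, array([ 7. , 21.7]))
4 px 391 157 slot (np.float64(62.0), array([-40.1, -50.1]), 95, array([10.5, 19.5]))
tilt deg [ 0.24 -0.02] off -0.18 heights {1: (40.6, 709), 3: (41.68, 1177), 4: (40.76, 862)}
cover top h 14.12 tilt deg [ 0.1  -0.24] 9253
```

View pics/wrist20.png

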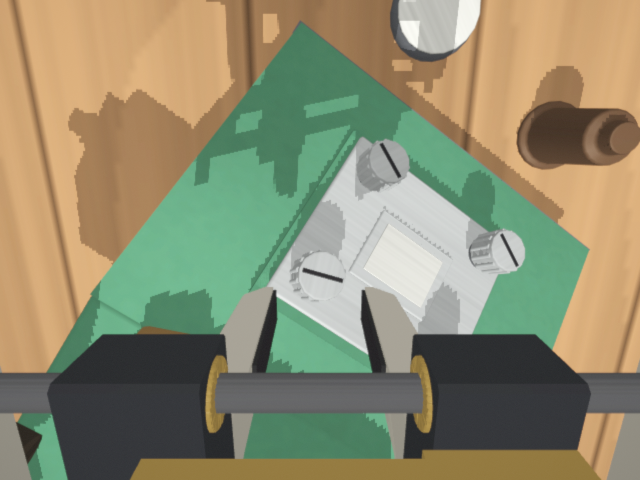

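Heads 1 (497,252) and 4 (388,162) read 40.6 and 40.8 mm; head 3 (322,276) is the last one.

Request:
jog_arm:
  series: [0,0.05,2.1,0,0,0,2.0,0,0,0,0,0]

```text
time_s: 34.92
ee_pos: [496.0, -56.7, 152.9]
tool_rot: [-3.141, -0.003, 0.006]
contact_force: [-0.1, 0.0, -0.2]
gripper_width: 0.432
```

Request:
jog_arm:
  series: [0,0,0,0,0,0,0,0,0,0,0,0]
  fingers: 15

```text
time_s: 35.3
ee_pos: [496.7, -56.8, 155.9]
tool_rot: [-3.142, -0.004, 0.001]
contact_force: [-5.5, 0.6, -0.4]
gripper_width: 0.308
```

Request:
jog_arm:
  series: [0,0,0,6.6,0,0,0,6.6,0,0,0,6.6,0,0,0,6.6,0,0,0,6.6,0,0,0,6.6,0,0,0,6.6,0,0,0,6.6,0,0,0,6.6,0,0,0,6.6,0,0,-0.05,6.6,0,0,0,0]

```text
time_s: 36.8
ee_pos: [498.2, -56.6, 157.9]
tool_rot: [-2.531, 1.857, -0.005]
contact_force: [2.7, 4.1, 7.6]
gripper_width: 0.29
```

```bash
python3 -c "
from h import *
plan(tgt(3,31.5),-85)
gs('w21',3)
"
```

```text
t 36.8 ee [498.2 -56.6 157.9] yaw -72.53 tilt 0.25 shift cm [-0.02  0.19  0.38] F [2.7 4.1 7.6] M [ 0.42 -0.49  0.13] w 27.0 j6 1.1
 turn 12.5
slot (np.float64(59.8), array([ 43.3, -49.5]), 169, array([ 9.5, 16. ]))
```

Request:
jog_arm:
  series: [0,0,0,6.5,0,0,-0.05,5,0,0,0,0]

```text
time_s: 37.22
ee_pos: [498.1, -57.0, 158.1]
tool_rot: [-2.333, 2.1, -0.005]
contact_force: [5.6, -0.7, 5.7]
gripper_width: 0.291
```

```bash
python3 -c "
from h import *
plan([528,-96,265],-35.1)
gs('w22',3)
"
```

```text
t 37.23 ee [498.1 -57.  158.1] yaw -83.98 tilt 0.23 shift cm [  4.21  -2.6  -10.67] F [ 5.6 -0.7  5.7] M [-0.18 -0.9   0.27] w 27.1 j6 1.3
 turn -48.9
slot (np.float64(59.6), array([ 43.8, -48.8]), 177, array([10.1, 16.9]))
```

Screw 3 stalled at 59.6°. Release, go to the overview pose and check everything.

Request:
jog_arm:
  series: [0,0,-0.1,0,0,0,-0.1,0,0,0,-2.5,0,0,0,-5,0,0,0,-3,-7,0,0,0,-7,0.9,-0.2,0,-7,0.9,-0.2,0,-7,0.9,-0.2,0,-7,1,-0.2,0,-7,1,0,0,-7,0,0,0,0,0,0,0,0]
  fingers: 100

```text
time_s: 38.9
ee_pos: [529.7, -90.8, 263.6]
tool_rot: [-2.995, 0.948, 0.0]
contact_force: [0.7, -0.3, 0.2]
gripper_width: 0.998
```

```bash
python3 -c "
from h import *
plan([528,-96,265],-35.1)
look('wrist23',z=41)
heights(dict(np.load('wrist23.npz')))
im=get_image('top');np.savez('topE.npz',**im);cv2.imwrite('pics/topE.png',im['pixels'][:,:,::-1])
"
```

```text
t 38.9 ee [529.7 -90.8 263.6] yaw -35.11 tilt 0.02 shift cm [ 0.16  0.52 -0.14] F [ 0.7 -0.3  0.2] M [-0.11  0.11  0.02] w 92.9 j6 0.4
 turn -0.0
1 px 388 120 slot (np.float64(59.8), array([-40.2,  50.3]), 41, array([11.3, 19.3]))
2 px 393 226 slot (np.float64(59.7), array([43.6, 50.2]), 49, array([10.8, 18.5]))
3 px 253 226 slot (np.float64(59.6), array([ 43.1, -50. ]), 52, array([11.7, 19.9]))
4 px 257 120 slot (np.float64(62.3), array([-40. , -48.5]), 50, array([10.6, 20. ]))
tilt deg [0.21 0.01] off -0.34 heights {1: (40.63, 586), 2: (40.42, 711), 3: (40.43, 714), 4: (40.78, 585)}
cover top h 13.98 tilt deg [-0.19 -0.01] 8524
```

View pics/wrist23.png

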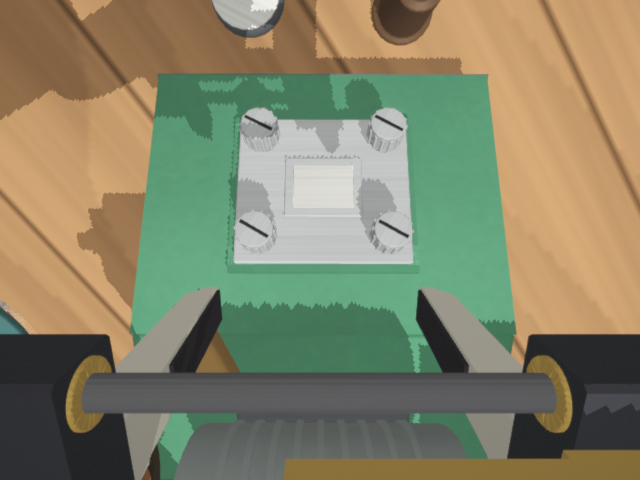

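View pics/topE.png

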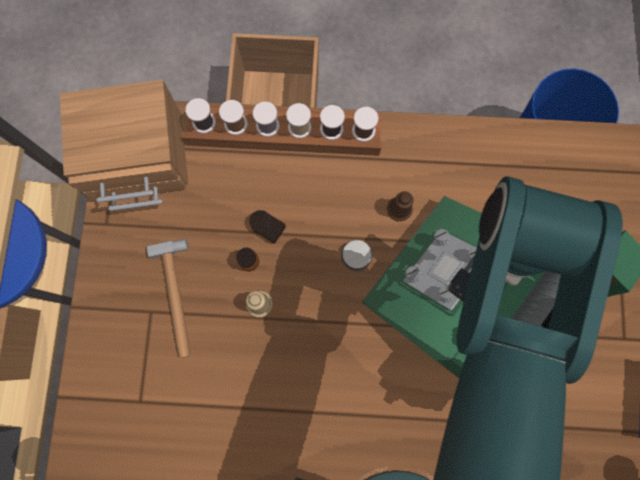

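All four slots read 59.6–62.3°, each after visibly stalling. The cover top is at 14.0 mm (home 14) with about 0.2° tilt, and the bystanders are unmoved. Handing in.

```bash
python3 -c "
from station import *
print(close_job()); print(get_state()['time_s'])"
```

```text
the job is handed in; nothing more can be done
None
the job is handed in; nothing more can be done
```

All four thumbscrews are at their stops and the cover is seated flat. I handed the job in at about 39 s of the 72 s allowed. No verdict is reported, so these are my own camera readings.

- **First pass:** in the order 1, 3, 2, 4, I turned the screws 54°, 56°, 61° and 54°. That left each one partway, with an estimated 36–66° still to go.
- **Second pass:** in the order 4, 2, 1, 3, I turned each screw until it stalled, meaning further tool turning no longer moved the slot.
- **Grip:** this interface cannot tilt the tool, so I gripped the leaning heads with the tool vertical and the jaws along the level direction. The head turned about 0.7° per degree of tool on average, so I measured each turn from the slots rather than assuming it.

**Last checks**
- **Slots:** screws 1, 2 and 3 read 59.6–59.8°, and screw 4 reads 62.3°. Screw 4 seems to have backed off about 2° when the grip slipped at its stop. That is about 0.07 mm against the 0.4 mm allowed, so I left it.
- **Head tops:** they stand 40.4–40.8 mm above the slope, against 41.0 mm nominal at home. The difference is within camera calibration error.
- **Cover:** its top is at 14.0 mm with about 0.2° of tilt, against a 0.46° limit.
- **Bystanders:** in the last top view those on the bench look unmoved by eye. The wax block was hidden under the arm there, so it was last checked partway through, when it looked undisturbed.
- **Robot:** it was clear of everything, with the gripper open.

The three cameras disagreed by 2–4 mm on absolute position, so I used a compromise. Contact forces stayed below about 18 N at every reading I took.

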